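# Hold the soap cabinet's vent door ajar on its stay

### The job

The curing cabinet's vent door has to stand ajar at the third setting: bring the steel stay bar over the peg on the cabinet's roof, so that the door swings with it, and drop the third hole from the door over the peg. Press the bar fully home on the peg plate and let go. Feel for the peg gently, keeping the bar's load on peg and plate under about 25 N, and leave the soap bar, the jar and the bottle standing where they are.

Things in the scene. Friction and masses are not known exactly. Their poses are not given: they have to be found in the camera images.
- cabinet: Plywood box for curing soap, 260 mm deep (x), 300 wide (y), 180 high, fixed on the counter. Origin under its centre; x points from its open front to its back, z up. The roof is at z = 180 mm.
- door_hinge (a point): Point on the upright hinge line of the slatted wooden door, at roof height. In the cabinet's frame it lies 138 mm in front of (-x) and 120 mm to the left (+y) of the cabinet's centre. The door is 240 mm wide.
- door (a joint): Opening angle of the door, rad: 0 closed (door along the cabinet's -y from the hinge), growing as its free edge swings out in front (-x); goes to 1.1. Light friction: stays where it is left.
- stay_pivot (a point): Pivot of the stay on the door's top edge, 200 mm from the hinge line, half-way through the bar's thickness, 8.5 mm above the roof. The bar swivels here freely about the vertical and tips up and down.
- swivel (a joint): Swivel of the stay on the door, rad, counterclockwise seen from above. The bar's direction in the cabinet's frame, counterclockwise from the cabinet's x, is swivel minus door.
- stay (a joint): Tip of the stay, rad: 0 with the bar level, which is when it lies home on the peg plate; positive with the knob end up; from -0.025 to 0.7. The tipping pivot is stiff (about 0.35 N m), so the bar stays at the height where it is left and must be pressed down.
- stay_knob (a point): Centre of the ball knob, 24 mm in diameter, at the free end of the stay: 215 mm from the pivot along the bar and 32 mm above the bar's mid-plane, on a thin neck. The bar is flat steel, 24 mm wide, 5 mm thick; gripping the ball lets the bar turn in the jaws.
- stay_hole (a point): Centre, at the bar's underside, of the third hole from the door, the one to use. The bar has four round holes of 10.5 mm, 90, 120, 150 and 180 mm from the pivot: this one is 150 mm from it.
- plate: Steel peg plate, 52 mm (x) by 30 mm (y), 6 mm thick, fixed flat on the roof, square to the cabinet. Origin at the centre of its underside. On it stands the upright steel peg, 8 mm in diameter with a slightly bevelled tip, 14 mm above the plate's top. The peg is clamped in the plate's lengthwise slot: it is on the plate's centre line in y, but anywhere up to 8 mm to either side of the plate's centre in x, and that position is not reported.
- soap_bar_mid (a point): Centre of a loose soap bar, 75 x 50 x 30 mm, on the back of the roof; leave it alone.
- balm_jar_mid (a point): Centre of a small loose jar, 48 mm in diameter, 50 high, on the back of the roof; leave it alone.
- lotion_mid (a point): Centre of a loose bottle, 52 mm in diameter, 150 high, on the counter beside the cabinet; leave it alone.

How it is judged:
At the end, for the whole second after the job is handed in: The peg stands in the stay's third hole (hole centre within 10.5 mm of the plate's centre along the slot and 4 mm across it) and the bar is home: its underside at the hole within 2 mm of the plate's top, the bar level within 0.02 rad. The door is at rest and the stay released (x of stay_hole in the frame of plate between -0.0105 and 0.0105 m and y of stay_hole in the frame of plate between -0.004 and 0.004 m and z of stay_hole in the frame of plate below 0.008 m and value of joint stay below 0.02 rad and velocity of joint door between -0.02 and 0.02 rad/s); the robot touches nothing.
It fails at once if the stay bears on the peg or its plate with more than 25 N (contact force between stay and plate above 25 N).
It fails at once if the soap bar is moved more than 15 mm (distance of soap_bar_mid from where it was at the start of the episode above 0.015 m).
It fails at once if the jar is moved more than 15 mm (distance of balm_jar_mid from where it was at the start of the episode above 0.015 m).
It fails at once if the bottle is moved more than 15 mm (distance of lotion_mid from where it was at the start of the episode above 0.015 m).
It also fails if it takes over 61 s, if anything falls off the work surface, if the arm or the gripper's body presses on something with over 40 N, if the wrist force passes 120 N, or if a joint passes its speed limit or range.

### The arm

A 6-joint arm with a two-finger parallel gripper is mounted at the origin on the work surface. World frame = base frame: x ahead of the robot, y to its left, z up, the work surface at z = 0. Lengths are in m, angles in rad, forces in N, time in s.
With the tool pointing down it reaches from about 0.35 to 0.85 m from the base axis. Payload 8.1 kg.
Tool frame: the origin (TCP) lies midway between the tips of the shut fingers; the grasp point (between the pads) lies arm.grasp_offset behind it (arm.grasp_offset is the distance from the TCP to the grasp point, in m); z points along the fingers, y is the line along which they close (so a half turn about z gives the same grasp; the last joint's range is limited). The gripper opens to 93 mm and grips with 3 to 60 N. Pads are 15 mm wide; open, the fingers measure 128 mm over their backs; the gripper's body (75 mm by 188 mm) begins 65 mm behind the grasp point.
Start: joints at [1.141, 0.13, 1.488, -0, 1.523, -0.085], TCP at [0.203, 0.565, 0.219] pointing down, gripper open.
Joint ranges: [-2.96, 2.96], [-0.89, 2.26], [0.02, 2.5], [-1.34, 4.48], [0, 2.73], [-2.66, 2.66]. Speed limits (rad/s): [2.39, 2.39, 2.79, 3.14, 3.14, 3.14].

### API

Orientations are given as a rotation vector (axis times angle).
In Python, from workcell import arm, eyes gives the robot as it stands.
- The arm moves only by the tool move_arm, never from a script. Its argument "series" is a list of rows, each an object of numbers: "tx", "ty", "tz": the shift along the tool's x, y, z in m; "twist": the turn about the tool's z in units of 5 degrees (1.0 is 5 degrees); "jaw": the opening, from 0 (shut) to 1 (fully open). A call has 1 to 12 rows; each row is the pose to reach, as a shift and turn from the pose commanded when the call began, along the tool's axes at that moment; what a row does not reach only later rows make up. A row lasts 1/8 s, in which the tool goes at most 62.5 mm and 10.7 degrees, less where a joint would pass 70% of its speed; a pose out of reach is approached as far as the arm can. A call with a gripper value outside its range is refused whole. The fingers move at their own pace and stop on an object; "newtons" is the grip in N (left out, the last holds). Time passes only in rows, so rows that repeat a pose let the fingers close. It gives the time, the measured TCP pose, the force, the opening and the grip force at its end, in the units of the state.
- arm.sense(): the state, without advancing time (a new reading comes with each control period).
- eyes.read_camera(name): name is "side" or "top" or "wrist"; returns a dict with "color" (420x560x3 uint8, red, green, blue), "fx", "fy", "cx", "cy" (pixels), "k1" (the pictures are not rectified: a ray, as slopes to the right and down, at radius r is drawn at 1 + k1 r^2 times it, then the intrinsics apply), "camera_from_world" (4x4, takes a point from world to camera coordinates). Camera axes: x right, y down, z forward; pixel columns grow to the right and rows downward; lengths in m; the calibration is good to about 2 mm. A picture is of the moment at which its call begins. There is no depth.
- arm.job_done(): hands the job in; it is judged then, once.
The state is a dict: "time_s": time; "joint_positions": joint angles; "joint_velocities": joint speeds; "joint_torque": joint torques, N m; "tool_pos": TCP position; "tcp_rot": TCP orientation; "wrist_force": force on the tool from outside, world axes, zero at the start; "wrist_torque": the same for the moment, N m; "finger_gap": opening from 0.0 (shut) to 1.0 (fully open); "grip_force": force on a finger pad.
Only numpy, scipy, OpenCV 4.12 (cv2) and the standard library are available. Lean on these libraries where they do the work, as an engineer would, in place of code of your own. Each camera call takes 0.05 s, during which the arm holds its last target. There are 200 camera calls.

## Working session

There is one attempt and no reset: what is moved stays moved. The work goes in short steps, Python scripts to look and compute and a tool call to move; the robot and the scene stay as the last step left them, time stands still between calls to the robot, and variables do not carry over. Pictures are saved under pics/ and viewed, at most 10 in all, crops included, and the job is handed in when it is done.

Besides the shell and the picture viewer there is one more tool, called after "Call:" as a command line: name --argument value ..., lists and objects as JSON in quotes. move_arm: Moves the arm, as the interface text tells. Its arguments: {"type":"object","properties":{"series":{"type":"array","items":{"type":"object","properties":{"tx":{"type":"number"},"ty":{"type":"number"},"tz":{"type":"number"},"twist":{"type":"number"},"jaw":{"type":"number"}}}},"newtons":{"type":"number"}},"required":["series"]}

```bash
mkdir -p pics
cat > h.py <<'E'
import numpy as np, cv2, json
from scipy.spatial.transform import Rotation as R
from workcell import arm, eyes
def snap(n,f):
    c=eyes.read_camera(n); cv2.imwrite(f'pics/{f}.png',c['color'][:,:,::-1])
    np.savez(f'pics/{f}.npz',**c); return c
def ray(f,u,v):
    c=np.load(f'pics/{f}.npz'); x=(u-c['cx'])/c['fx']; y=(v-c['cy'])/c['fy']
    a,b=x,y
    for _ in range(30):
        s=1+c['k1']*(a*a+b*b); a,b=x/s,y/s
    T=c['camera_from_world']; Rm=T[:3,:3]
    return -Rm.T@T[:3,3], Rm.T@np.array([a,b,1])
def onz(f,u,v,z):
    o,d=ray(f,u,v); return o+d*(z-o[2])/d[2]
def tri(*obs):
    A=np.zeros((3,3));b=np.zeros(3)
    for f,u,v in obs:
        o,d=ray(f,u,v); d=d/np.linalg.norm(d); P=np.eye(3)-np.outer(d,d); A+=P;b+=P@o
    p=np.linalg.solve(A,b)
    return p,[np.linalg.norm(np.cross(p-ray(*x)[0],ray(*x)[1]/np.linalg.norm(ray(*x)[1]))) for x in obs]
def proj(f,p):
    c=np.load(f'pics/{f}.npz');q=c['camera_from_world']@np.append(p,1); a=q[:2]/q[2]; a=a*(1+c['k1']*(a@a))
    return np.array([c['fx']*a[0]+c['cx'],c['fy']*a[1]+c['cy']])
E
python3 - <<'E'
from h import *
for n in ['side','top']:
    c=snap(n,n+'0'); print(n,c['fx'],c['k1'],np.round(c['camera_from_world'],3).tolist())
s=arm.sense(); print(s, arm.grasp_offset)
E
```

```text
side 487.3205639695186 -0.12549424751616978 [[0.994, -0.111, -0.002, -0.603], [-0.08, -0.699, -0.711, 0.148], [0.077, 0.706, -0.704, 0.993], [0.0, 0.0, 0.0, 1.0]]
top 527.8761659897816 0.049734354723085517 [[-0.012, -1.0, -0.008, -0.035], [-0.998, 0.013, -0.069, 0.617], [0.069, 0.007, -0.998, 1.177], [0.0, 0.0, 0.0, 1.0]]
{'time_s': 0.1, 'joint_positions': array([ 1.14061590e+00,  1.31066255e-01,  1.48915521e+00,  1.85009525e-05,
        1.52297898e+00, -8.53773017e-02]), 'joint_velocities': array([ 0.00122761, -0.00264874, -0.00103866,  0.00024327,  0.00011364,
        0.00037945]), 'joint_torque': array([ 5.06794258e-04, -5.61346972e+01, -4.93093872e+01,  7.70908361e-02,
        2.91977380e-02, -9.21801438e-05]), 'tool_pos': array([0.20255841, 0.56424644, 0.21771224]), 'tcp_rot': array([-5.38864301e-01, -3.09459792e+00,  2.43434236e-03]), 'wrist_force': array([-0.59765529,  0.59842506,  0.05670521]), 'wrist_torque': array([ 0.05544229,  0.01781979, -0.00584567]), 'grip_force': 0.0, 'finger_gap': 0.9992638762018188} 0.0188
```

View pics/side0.png

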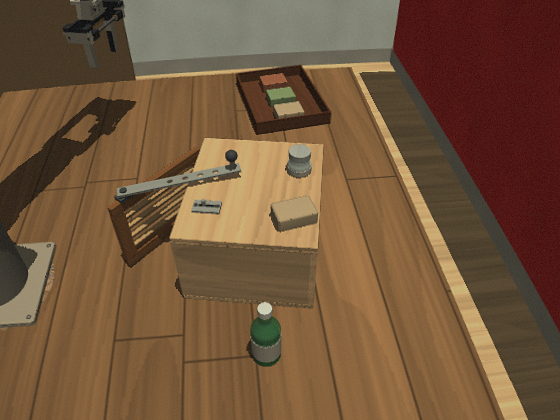

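View pics/top0.png

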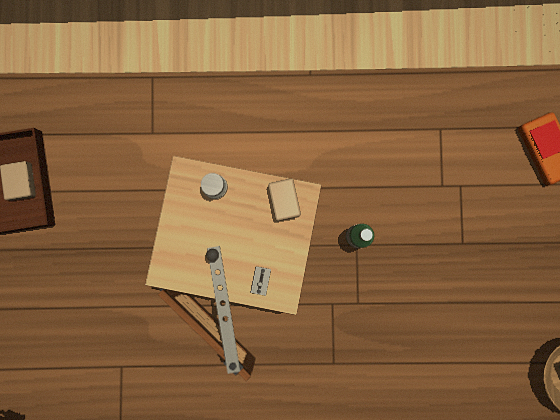

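The top view shows the knob at about (212,255), the pivot at (233,367) and the plate at (261,281). In the side view the knob is at (232,156) and the plate at (207,207). I'll enlarge both.

Run:
```python
import cv2
t=cv2.imread('pics/top0.png')[225:385,140:325]; cv2.imwrite('pics/tc.png',cv2.resize(t,None,fx=3.75,fy=3.75,interpolation=cv2.INTER_CUBIC))
t=cv2.imread('pics/side0.png')[130:270,105:330]; cv2.imwrite('pics/sc.png',cv2.resize(t,None,fx=3.5,fy=3.5,interpolation=cv2.INTER_CUBIC))
```

```text
(no output)
```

View pics/tc.png

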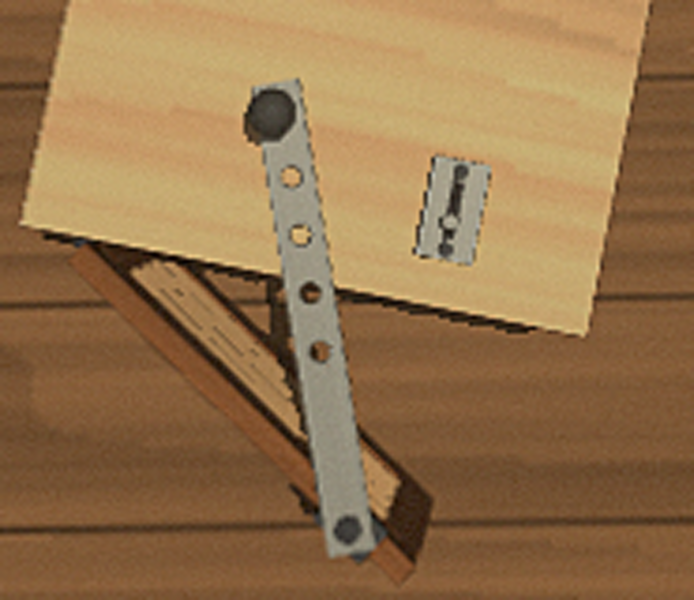

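View pics/sc.png

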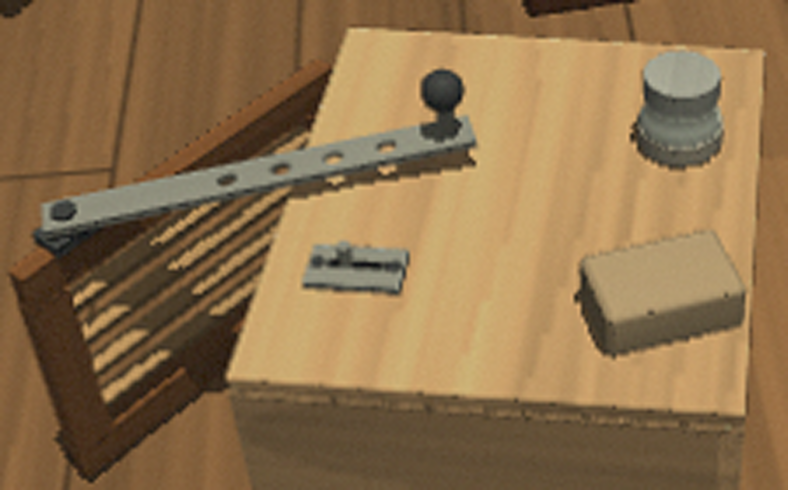

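Run:
```python
from h import *
from scipy.optimize import least_squares
T=lambda x,y:('top0',140+x/3.75,225+y/3.75); S=lambda x,y:('side0',105+x/3.5,130+y/3.5)
# cabinet: corners FR,FL,BL,BR
loc=np.array([[-.13,-.15],[-.13,.15],[.13,.15],[.13,-.15]])
obs=[T(585,335),T(22,225),('top0',174,157),('top0',320.5,184)]
P=np.array([onz(*o,.18)[:2] for o in obs])
so=[S(228,380),S(348,28),S(764,48),S(746,415)]
print('side corners',np.round([onz(*o,.18)[:2] for o in so],4).tolist()); print('top corners',np.round(P,4).tolist())
f=lambda q:(P-(q[:2]+loc@np.array([[np.cos(q[2]),np.sin(q[2])],[-np.sin(q[2]),np.cos(q[2])]]))).ravel()
r=least_squares(f,[.6,.1,0]); q=r.x; print('cab',q,'res',np.round(r.fun,4))
c,s=np.cos(q[2]),np.sin(q[2]); M=np.array([[c,-s],[s,c]])
tl=lambda p:(np.asarray(p)[:2]-q[:2])@M
hinge=q[:2]+M@[-.138,.12]; print('hinge',hinge)
for n,a in dict(knob=(T(271,114),S(442,91)),piv=(T(347,529),S(63,211)),peg=(T(451,218),S(344,247)),tip=(T(320,351),S(228,180)),h3=(T(302,236),S(333,158))).items():
    p,e=tri(*a); print(n,np.round(p,4),np.round(e,4),'cab',np.round(tl(p),4))
pl=np.array([onz(*T(*x),.186)[:2] for x in [(434,155),(491,163),(473,264),(414,256)]]); 
pc=tl(pl.mean(0)); print('plate',np.round(pl.mean(0),4),np.round([tl(p) for p in pl],4).tolist(),pc)
ps=np.array([onz(*S(*x),.186)[:2] for x in [(313,242),(408,248),(403,290),(304,286)]]); print('plate side',ps.mean(0))
pg=onz(*T(451,218),.2); print('peg top',pg,tl(pg)); pg=onz(*S(344,247),.2); print('peg side',pg,tl(pg))
s=arm.sense(); print(R.from_rotvec(s['tcp_rot']).as_matrix().round(3))
```

```text
side corners [[0.4068, -0.0716], [0.4669, 0.2229], [0.7212, 0.1719], [0.6598, -0.1235]]
top corners [[0.4048, -0.0712], [0.4649, 0.2199], [0.7156, 0.1658], [0.6581, -0.1232]]
cab [ 0.56085435  0.04782762 -0.20324264] res [ 0.0015  0.0017  0.0011 -0.0011 -0.0029 -0.0027  0.0002  0.0021]
hinge [0.44991632 0.19321247]
knob [0.5225 0.0839 0.2313] [0.0014 0.0014] cab [-0.0448  0.0275]
piv [0.3123 0.0508 0.1949] [0.0007 0.0007] cab [-0.244  -0.0473]
peg [ 0.4671 -0.0035  0.2014] [0.0002 0.0002] cab [-0.0815 -0.0692]
tip [0.4016 0.064  0.1965] [0.0012 0.0012] cab [-0.1592 -0.0163]
h3 [0.4597 0.0726 0.1993] [0.0011 0.0011] cab [-0.104   0.0039]
plate [ 0.4703 -0.0039] [[-0.0528, -0.0539], [-0.0512, -0.0836], [-0.1037, -0.0844], [-0.1055, -0.0538]] [-0.07830347 -0.06891091]
plate side [ 0.47236926 -0.00231866]
peg top [ 0.4667757 -0.003426   0.2      ] [-0.08179689 -0.06918811]
peg side [ 0.46713196 -0.00194057  0.2       ] [-0.08174779 -0.06766134]
[[-0.941  0.338 -0.001]
 [ 0.338  0.941 -0.001]
 [ 0.    -0.002 -1.   ]]
```

Call:
move_arm --series '[{"tz": -0.06},{"tx": -0.463,"ty": -0.344,"tz": -0.08,"twist": -5.7,"jaw": 0.7},{"tx": -0.463,"ty": -0.344,"tz": -0.08,"twist": -5.7,"jaw": 0.7},{"tx": -0.463,"ty": -0.344,"tz": -0.08,"twist": -5.7,"jaw": 0.7},{"tx": -0.463,"ty": -0.344,"tz": -0.08,"twist": -5.7,"jaw": 0.7},{"tx": -0.463,"ty": -0.344,"tz": -0.08,"twist": -5.7,"jaw": 0.7},{"tx": -0.463,"ty": -0.344,"tz": -0.08,"twist": -5.7,"jaw": 0.7},{"tx": -0.463,"ty": -0.344,"tz": -0.08,"twist": -5.7,"jaw": 0.7},{"tx": -0.463,"ty": -0.344,"tz": -0.08,"twist": -5.7,"jaw": 0.7},{"tx": -0.463,"ty": -0.344,"tz": -0.08,"twist": -5.7,"jaw": 0.7},{"tx": -0.463,"ty": -0.344,"tz": -0.08,"twist": -5.7,"jaw": 0.7},{"tx": -0.463,"ty": -0.344,"tz": -0.08,"twist": -5.7,"jaw": 0.7}]'

```text
invalid input
```

Run:
```python
from h import *
c=snap('wrist','w1')
s=arm.sense(); M=R.from_rotvec(s['tcp_rot']).as_matrix(); print(s['time_s'],s['tool_pos'],M.round(3).tolist(),s['wrist_force'])
d=np.array([.5225,.0839,.2313+.0188*-1])-s['tool_pos']; print('to grasp', M.T@d, proj('w1',[.5225,.0839,.2313]), proj('w1',[.467,-.0035,.2]),proj('w1',[.4705,-.0035,.186]))
```

```text
0.15 [0.20260913 0.56428366 0.21781275] [[-0.941, 0.338, -0.001], [0.338, 0.941, -0.001], [0.0, -0.001, -1.0]] [-0.03360493 -0.68389075 -0.14509957]
to grasp [-0.46344419 -0.3439669   0.0057539 ] [-16.41463103 612.53719698] [-76.1054476  559.28499896] [-68.30415736 551.88408237]
```

View pics/w1.png

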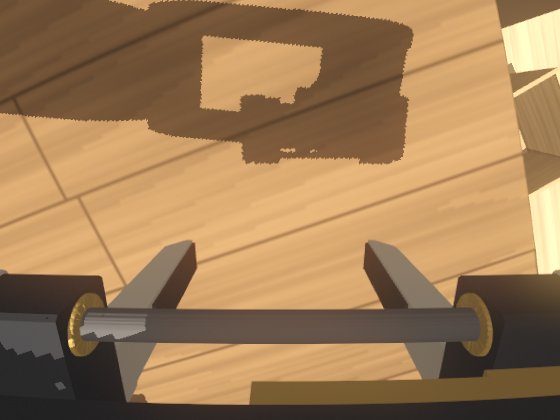

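The move was refused and the arm hasn't moved; the wrist picture shows only the counter between the fingers. I'll retry with every field in each row.

Call:
move_arm --newtons 20 --series '[{"tx": 0,"ty": 0,"tz": -0.06,"twist": 0,"jaw": 0.9},{"tx": -0.463,"ty": -0.344,"tz": -0.08,"twist": -5.7,"jaw": 0.7},{"tx": -0.463,"ty": -0.344,"tz": -0.08,"twist": -5.7,"jaw": 0.7},{"tx": -0.463,"ty": -0.344,"tz": -0.08,"twist": -5.7,"jaw": 0.7},{"tx": -0.463,"ty": -0.344,"tz": -0.08,"twist": -5.7,"jaw": 0.7},{"tx": -0.463,"ty": -0.344,"tz": -0.08,"twist": -5.7,"jaw": 0.7},{"tx": -0.463,"ty": -0.344,"tz": -0.08,"twist": -5.7,"jaw": 0.7},{"tx": -0.463,"ty": -0.344,"tz": -0.08,"twist": -5.7,"jaw": 0.7},{"tx": -0.463,"ty": -0.344,"tz": -0.08,"twist": -5.7,"jaw": 0.7},{"tx": -0.463,"ty": -0.344,"tz": -0.08,"twist": -5.7,"jaw": 0.7},{"tx": -0.463,"ty": -0.344,"tz": -0.08,"twist": -5.7,"jaw": 0.7},{"tx": -0.463,"ty": -0.344,"tz": -0.08,"twist": -5.7,"jaw": 0.7}]'

```text
time_s: 1.65
tool_pos: [0.5224, 0.0837, 0.2981]
tcp_rot: [0.236, -3.132, -0.0]
wrist_force: [-0.6, 0.3, -0.5]
finger_gap: 0.699
grip_force: 0.0
```

Run:
```python
from h import *
c=snap('wrist','w2')
s=arm.sense(); M=R.from_rotvec(s['tcp_rot']).as_matrix(); print(s['tool_pos'],M.round(3).tolist())
d=np.array([.5225,.0839,.2313-.0188])-s['tool_pos']; print('to grasp', M.T@d, proj('w2',[.5225,.0839,.2313]), proj('w2',[.467,-.0035,.2]))
```

```text
[0.52192253 0.08481984 0.29828174] [[-0.988, -0.151, -0.001], [-0.151, 0.988, 0.001], [0.001, 0.001, -1.0]]
to grasp [-0.00051258 -0.00105275  0.08578062] [279.95549135 215.97120205] [180.86521289 121.32138484]
```

View pics/w2.png

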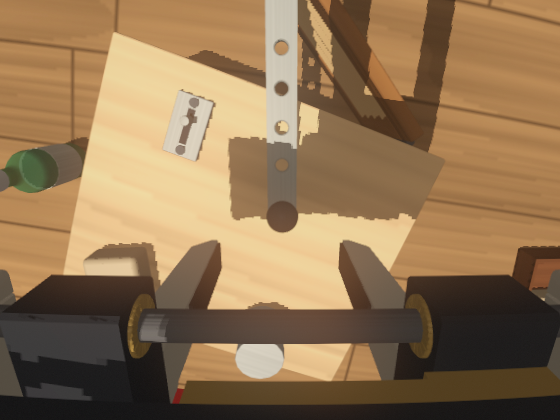

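The knob is at (282,216), within 2 px of the prediction. The peg is at about (184,121) and the bar runs straight up the picture. I'll descend and grip.

Call:
move_arm --newtons 20 --series '[{"tx": -0.001,"ty": -0.001,"tz": 0.045,"twist": 0,"jaw": 0.6},{"tx": -0.001,"ty": -0.001,"tz": 0.085,"twist": 0,"jaw": 0.6},{"tx": -0.001,"ty": -0.001,"tz": 0.085,"twist": 0,"jaw": 0.6},{"tx": -0.001,"ty": -0.001,"tz": 0.085,"twist": 0,"jaw": 0.2},{"tx": -0.001,"ty": -0.001,"tz": 0.085,"twist": 0,"jaw": 0.1},{"tx": -0.001,"ty": -0.001,"tz": 0.085,"twist": 0,"jaw": 0.1},{"tx": -0.001,"ty": -0.001,"tz": 0.085,"twist": 0,"jaw": 0.1},{"tx": -0.001,"ty": -0.001,"tz": 0.085,"twist": 0,"jaw": 0.1}]'

```text
time_s: 2.7
tool_pos: [0.5239, 0.0836, 0.2142]
tcp_rot: [-0.239, 3.131, 0.0]
wrist_force: [1.4, 0.6, 0.4]
finger_gap: 0.243
grip_force: 20.0
```

Run:
```python
from h import *
from scipy.optimize import fsolve
# wrist check of peg + soap position
q=np.array([.56085,.04783,-.2032]); c,s=np.cos(q[2]),np.sin(q[2]); C=np.array([[c,-s],[s,c]])
tl=lambda p:(np.asarray(p)[:2]-q[:2])@C
p=onz('w2',184,120,.2); print('peg wrist',p,tl(p)); pl=onz('w2',188,126,.186); print('plate wrist',pl, tl(pl))
print('knob wrist',onz('w2',282,216,.2313))
print('soap', tl(onz('top0',284,200,.21)),[tl(onz('top0',*x,.21)).round(3) for x in [(269,183),(294,180),(300,215),(277,221)]],'jar',tl(onz('top0',213,185,.23)))
s_=arm.sense(); print(s_['finger_gap']*.093,s_['grip_force'],s_['wrist_force'],s_['tool_pos'])
for peg in [tl([.4671,-.003]),tl(p)]:
    P=lambda a:np.array([-.138-.2*np.sin(a),.12-.2*np.cos(a)])
    a=fsolve(lambda a:np.linalg.norm(P(a[0])-peg)-.15,.5)[0]; u=(peg-P(a))/.15; k=P(a)+.215*u
    w=lambda v:q[:2]+C@v
    ang=np.degrees(np.arctan2(*(C@u)[::-1])); print('a',a,'pivot',w(P(a)),'knob final',w(k),k,'bar deg',ang)
```

```text
peg wrist [ 0.46563046 -0.00111307  0.2       ] [-0.08338355 -0.06715185]
plate wrist [ 0.47100859 -0.00128624  0.186     ] [-0.07808112 -0.06623611]
knob wrist [0.52229228 0.08541162 0.2313    ]
soap [ 0.08241855 -0.08371542] [array([ 0.109, -0.049]), array([ 0.124, -0.095]), array([ 0.06 , -0.119]), array([ 0.04 , -0.078])] jar [0.08318906 0.05226594]
0.022602662151593626 20.000097155570984 [1.37052767 0.63043449 0.35104658] [0.52385566 0.08359093 0.21415442]
a 0.48423709721790487 pivot [0.32299409 0.03863515] knob final [ 0.5295459 -0.0210419] [-0.01676139 -0.07377223] bar deg -16.115088791857737
a 0.49479042031717807 pivot [0.3213699  0.03998307] knob final [ 0.52814336 -0.0189214 ] [-0.01856299 -0.0719784 ] bar deg -15.900899193920177
```

Call:
move_arm --newtons 20 --series '[{"tx": 0.001,"ty": 0,"tz": -0.01,"twist": 0,"jaw": 0.1},{"tx": 0.002,"ty": 0,"tz": -0.02,"twist": 0,"jaw": 0.1},{"tx": 0.004,"ty": 0,"tz": -0.03,"twist": 0,"jaw": 0.1},{"tx": 0.005,"ty": -0.014,"tz": -0.03,"twist": 0.7,"jaw": 0.1},{"tx": 0.006,"ty": -0.03,"tz": -0.03,"twist": 1.5,"jaw": 0.1},{"tx": 0.008,"ty": -0.045,"tz": -0.03,"twist": 2.2,"jaw": 0.1},{"tx": 0.01,"ty": -0.06,"tz": -0.03,"twist": 3.0,"jaw": 0.1},{"tx": 0.013,"ty": -0.075,"tz": -0.03,"twist": 3.7,"jaw": 0.1},{"tx": 0.015,"ty": -0.09,"tz": -0.03,"twist": 4.5,"jaw": 0.1},{"tx": 0.018,"ty": -0.1,"tz": -0.03,"twist": 5.0,"jaw": 0.1},{"tx": 0.018,"ty": -0.1,"tz": -0.03,"twist": 5.0,"jaw": 0.1}]'

```text
time_s: 4.08
tool_pos: [0.521, -0.0189, 0.2438]
tcp_rot: [0.447, 3.109, -0.0]
wrist_force: [0.9, -0.3, -0.5]
finger_gap: 0.247
grip_force: 20.0
```

Run:
```python
from h import *
for n in ['wrist','top','side']: snap(n,n[0]+'3')
w=cv2.imread('pics/w3.png')[0:220,190:410]; t=cv2.imread('pics/t3.png')[225:385,190:300]
w=cv2.resize(w,(600,600),interpolation=cv2.INTER_CUBIC)
cv2.imwrite('pics/w3c.png',w)
s=arm.sense(); print(s['tool_pos'],s['wrist_force'],R.from_rotvec(s['tcp_rot']).as_matrix().round(3).tolist(), proj('w3',[.4668,-.0025,.2]),proj('w3',s['tool_pos']+[0,0,.0188]))
```

```text
[ 0.52112309 -0.01782048  0.24390552] [ 0.25021781  0.04273324 -1.7908451 ] [[-0.96, 0.279, 0.001], [0.279, 0.96, -0.0], [-0.001, 0.0, -1.0]] [279.97417917 141.97009977] [280.96462971 269.29924929]
```

View pics/w3c.png

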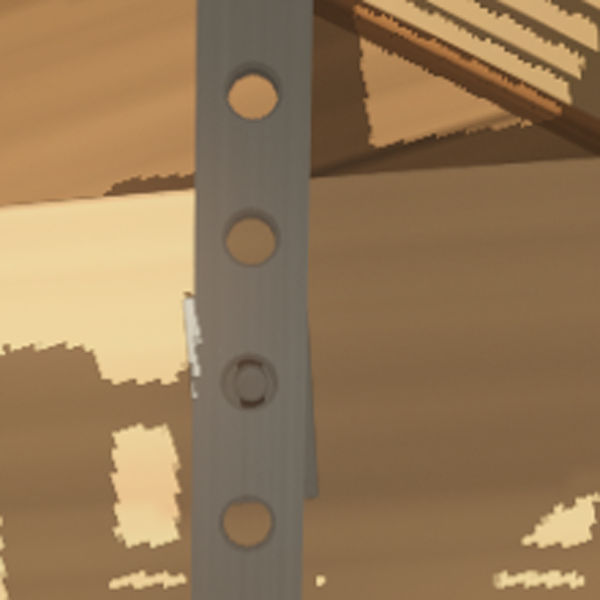

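The third hole, at about (282,140) in the full picture, has the peg tip visible through it at (282,140). I'll compute the offset between them.

Run:
```python
from h import *
U=lambda x,y:('w3',190+x/2.727,y/2.727)
s=arm.sense(); M=R.from_rotvec(s['tcp_rot']).as_matrix(); print('cam',ray('w3',0,0)[0])
# theta from known hole spacing: find pivot/direction; use holes 1..4 mid of top rim
hs=[(253,92),(251,238),(249.5,381),(247,521)]
for th in (.17,.19,.21):
    P=np.array([onz(*U(*h),.1885+r*np.sin(th)+.0025*np.cos(th)) for h,r in zip(hs,(.09,.12,.15,.18))])
    sp=np.linalg.norm(np.diff(P,axis=0),axis=1); 
    bot=P[2]-.005*np.array([-np.sin(th)*.96,np.sin(th)*.279,np.cos(th)])
    peg=onz(*U(252,383),.2); print(th,sp.round(4),P[2].round(4),'bot',bot.round(4),'peg',peg.round(4),'tool xy err hole->peg',(M.T@(peg-bot)).round(4))
```

```text
cam [0.44743491 0.00330354 0.41043373]
0.17 [0.03   0.0299 0.03  ] [ 0.4643 -0.0008  0.2163] bot [ 0.4651 -0.0011  0.2114] peg [ 0.4663 -0.0008  0.2   ] tool xy err hole->peg [-0.0011  0.0006  0.0114]
0.19 [0.0299 0.0296 0.0295] [ 0.464  -0.0008  0.2193] bot [ 0.4649 -0.001   0.2144] peg [ 0.4663 -0.0008  0.2   ] tool xy err hole->peg [-0.0012  0.0006  0.0144]
0.21 [0.0298 0.0293 0.029 ] [ 0.4638 -0.0007  0.2222] bot [ 0.4648 -0.001   0.2173] peg [ 0.4663 -0.0008  0.2   ] tool xy err hole->peg [-0.0014  0.0007  0.0173]
```

Call:
move_arm --newtons 20 --series '[{"tx": -0.001,"ty": 0.001,"tz": 0,"twist": 0,"jaw": 0.1},{"tx": -0.002,"ty": 0.001,"tz": 0.005,"twist": 0,"jaw": 0.1},{"tx": -0.003,"ty": 0.001,"tz": 0.01,"twist": 0,"jaw": 0.1},{"tx": -0.0047,"ty": 0.001,"tz": 0.016,"twist": 0,"jaw": 0.1},{"tx": -0.0047,"ty": 0.001,"tz": 0.016,"twist": 0,"jaw": 0.1},{"tx": -0.0047,"ty": 0.001,"tz": 0.016,"twist": 0,"jaw": 0.1}]'

```text
time_s: 4.97
tool_pos: [0.5252, -0.0182, 0.2273]
tcp_rot: [-0.444, -3.109, -0.0]
wrist_force: [-0.9, 0.8, 0.1]
finger_gap: 0.241
grip_force: 20.0
```

Run:
```python
from h import *
snap('wrist','w4')
cv2.imwrite('pics/w4c.png',cv2.resize(cv2.imread('pics/w4.png')[70:190,220:340],(600,600),interpolation=cv2.INTER_CUBIC))
s=arm.sense(); print(s['tool_pos'],s['wrist_force'])
```

```text
[ 0.52525039 -0.01825965  0.22737733] [ 0.20182943  1.47954359 -0.60183225]
```

View pics/w4c.png

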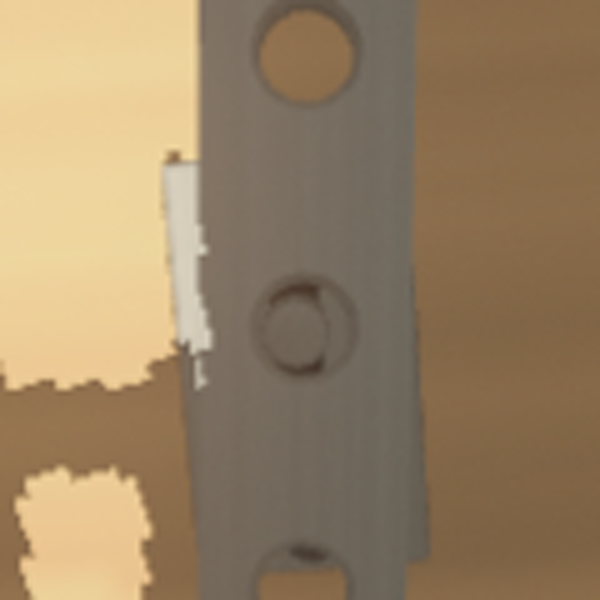

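The peg tip sits inside the third hole: hole centre (304,326), peg (297,327) in the crop, so the hole is about 0.6 mm too far right. I'll correct that and feel downwards slowly.

Call:
move_arm --newtons 20 --series '[{"tx": 0,"ty": -0.0009,"tz": 0,"twist": 0,"jaw": 0.1},{"tx": -0.0004,"ty": -0.0009,"tz": 0.002,"twist": 0,"jaw": 0.1},{"tx": -0.0007,"ty": -0.0009,"tz": 0.004,"twist": 0,"jaw": 0.1},{"tx": -0.001,"ty": -0.0009,"tz": 0.006,"twist": 0,"jaw": 0.1},{"tx": -0.0014,"ty": -0.0009,"tz": 0.008,"twist": 0,"jaw": 0.1},{"tx": -0.0014,"ty": -0.0009,"tz": 0.008,"twist": 0,"jaw": 0.1}]'

```text
time_s: 5.78
tool_pos: [0.5267, -0.0196, 0.2195]
tcp_rot: [-0.444, -3.11, 0.0]
wrist_force: [0.5, -0.8, 0.1]
finger_gap: 0.246
grip_force: 20.0
```

Call:
move_arm --newtons 20 --series '[{"tx": -0.0004,"ty": 0,"tz": 0.002,"twist": 0,"jaw": 0.1},{"tx": -0.0007,"ty": 0,"tz": 0.004,"twist": 0,"jaw": 0.1},{"tx": -0.001,"ty": 0,"tz": 0.006,"twist": 0,"jaw": 0.1},{"tx": -0.0014,"ty": 0,"tz": 0.008,"twist": 0,"jaw": 0.1},{"tx": -0.0014,"ty": 0,"tz": 0.008,"twist": 0,"jaw": 0.1}]'

```text
time_s: 6.4
tool_pos: [0.5278, -0.02, 0.2113]
tcp_rot: [-0.444, -3.109, 0.0]
wrist_force: [1.2, -0.4, 0.2]
finger_gap: 0.246
grip_force: 20.0
```

Call:
move_arm --newtons 20 --series '[{"tx": -0.0003,"ty": 0,"tz": 0.0015,"twist": 0,"jaw": 0.1},{"tx": -0.0006,"ty": 0,"tz": 0.003,"twist": 0,"jaw": 0.1},{"tx": -0.0009,"ty": 0,"tz": 0.0045,"twist": 0,"jaw": 0.1},{"tx": -0.0012,"ty": 0,"tz": 0.006,"twist": 0,"jaw": 0.1},{"tx": -0.0012,"ty": 0,"tz": 0.006,"twist": 0,"jaw": 0.1}]'

```text
time_s: 7.02
tool_pos: [0.5291, -0.0202, 0.206]
tcp_rot: [-0.444, -3.11, -0.0]
wrist_force: [-4.3, 0.3, 3.8]
finger_gap: 0.245
grip_force: 20.0
```

Call:
move_arm --newtons 20 --series '[{"tx": 0.0007,"ty": 0,"tz": 0,"twist": 0,"jaw": 0.1},{"tx": 0.0007,"ty": 0,"tz": 0.0007,"twist": 0,"jaw": 0.1},{"tx": 0.0007,"ty": 0,"tz": 0.0014,"twist": 0,"jaw": 0.1},{"tx": 0.0007,"ty": 0,"tz": 0.0014,"twist": 0,"jaw": 0.1}]'

```text
time_s: 7.52
tool_pos: [0.5291, -0.0203, 0.2058]
tcp_rot: [0.444, 3.108, -0.0]
wrist_force: [-3.0, 0.8, 10.6]
finger_gap: 0.247
grip_force: 20.0
```

Run:
```python
from h import *
snap('side','s5'); s=arm.sense(); print(s['tool_pos'],s['wrist_force'])
cv2.imwrite('pics/s5c.png',cv2.resize(cv2.imread('pics/s5.png')[150:250,110:270],(800,500),interpolation=cv2.INTER_CUBIC))
```

```text
[ 0.5291321  -0.02026366  0.20579922] [-3.6255383   0.67083833 11.34929578]
```

View pics/s5c.png

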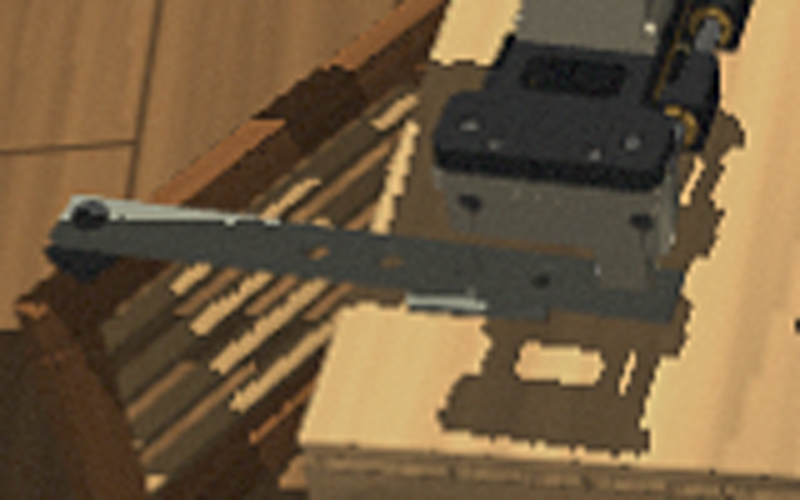

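The bar lies over the plate and the force is rising against a hard stop, so it is probably home. I'll release, rise, shut the fingers, then use the ball's top as a height check and press there.

Call:
move_arm --newtons 20 --series '[{"tx": 0,"ty": 0,"tz": -0.0012,"twist": 0,"jaw": 0.1},{"tx": 0,"ty": 0,"tz": -0.0012,"twist": 0,"jaw": 0.5},{"tx": 0,"ty": 0,"tz": -0.0012,"twist": 0,"jaw": 0.5},{"tx": 0,"ty": 0,"tz": -0.0012,"twist": 0,"jaw": 0.5},{"tx": 0,"ty": 0,"tz": -0.02,"twist": 0,"jaw": 0.5},{"tx": 0,"ty": 0,"tz": -0.045,"twist": 0,"jaw": 0.5},{"tx": 0,"ty": 0,"tz": -0.045,"twist": 0,"jaw": 0},{"tx": 0,"ty": 0,"tz": -0.045,"twist": 0,"jaw": 0},{"tx": 0,"ty": 0,"tz": -0.045,"twist": 0,"jaw": 0},{"tx": 0,"ty": 0,"tz": -0.045,"twist": 0,"jaw": 0},{"tx": 0,"ty": 0,"tz": -0.045,"twist": 0,"jaw": 0}]'

```text
time_s: 8.95
tool_pos: [0.5283, -0.0201, 0.2487]
tcp_rot: [-0.444, -3.109, -0.0]
wrist_force: [-0.4, -0.4, 0.1]
finger_gap: 0.026
grip_force: 0.0
```

Call:
move_arm --newtons 20 --series '[{"tx": 0,"ty": 0,"tz": 0.006,"twist": 0,"jaw": 0},{"tx": 0,"ty": 0,"tz": 0.011,"twist": 0,"jaw": 0},{"tx": 0,"ty": 0,"tz": 0.0125,"twist": 0,"jaw": 0},{"tx": 0,"ty": 0,"tz": 0.0135,"twist": 0,"jaw": 0},{"tx": 0,"ty": 0,"tz": 0.0135,"twist": 0,"jaw": 0}]'

```text
time_s: 9.57
tool_pos: [0.5286, -0.0201, 0.2358]
tcp_rot: [0.444, 3.11, -0.0]
wrist_force: [-0.1, -0.1, -0.4]
finger_gap: 0.008
grip_force: 0.0
```

Call:
move_arm --newtons 20 --series '[{"tx": 0,"ty": 0,"tz": 0.0007,"twist": 0,"jaw": 0},{"tx": 0,"ty": 0,"tz": 0.0014,"twist": 0,"jaw": 0},{"tx": 0,"ty": 0,"tz": 0.002,"twist": 0,"jaw": 0},{"tx": 0,"ty": 0,"tz": 0.002,"twist": 0,"jaw": 0}]'

```text
time_s: 10.07
tool_pos: [0.5285, -0.0201, 0.2337]
tcp_rot: [-0.444, -3.11, 0.0]
wrist_force: [-0.7, 0.3, 0.1]
finger_gap: 0.004
grip_force: 0.0
```

Call:
move_arm --newtons 20 --series '[{"tx": 0,"ty": 0,"tz": 0.0006,"twist": 0,"jaw": 0},{"tx": 0,"ty": 0,"tz": 0.0012,"twist": 0,"jaw": 0},{"tx": 0,"ty": 0,"tz": 0.0018,"twist": 0,"jaw": 0},{"tx": 0,"ty": 0,"tz": 0.0018,"twist": 0,"jaw": 0}]'

```text
time_s: 10.58
tool_pos: [0.5286, -0.0201, 0.2319]
tcp_rot: [0.444, 3.11, -0.0]
wrist_force: [0.4, -0.3, -0.2]
finger_gap: 0.008
grip_force: 0.2
```

Call:
move_arm --newtons 20 --series '[{"tx": 0,"ty": 0,"tz": 0.0005,"twist": 0,"jaw": 0},{"tx": 0,"ty": 0,"tz": 0.001,"twist": 0,"jaw": 0},{"tx": 0,"ty": 0,"tz": 0.0015,"twist": 0,"jaw": 0},{"tx": 0,"ty": 0,"tz": 0.0015,"twist": 0,"jaw": 0}]'

```text
time_s: 11.08
tool_pos: [0.5287, -0.0201, 0.2314]
tcp_rot: [0.444, 3.109, -0.0]
wrist_force: [-1.9, -0.9, 6.3]
finger_gap: 0.005
grip_force: 3.2
```

Hard stop with the ball top at z ≈ 0.2315 m (a level bar gives 0.2325 m), so the bar is home. I'll retreat and check.

Call:
move_arm --newtons 20 --series '[{"tx": 0,"ty": 0,"tz": -0.03,"twist": 0,"jaw": 0},{"tx": 0,"ty": 0,"tz": -0.09,"twist": 0,"jaw": 0},{"tx": -0.05,"ty": 0.05,"tz": -0.13,"twist": 0,"jaw": 0},{"tx": -0.05,"ty": 0.1,"tz": -0.13,"twist": 0,"jaw": 0},{"tx": -0.05,"ty": 0.15,"tz": -0.13,"twist": 0,"jaw": 0},{"tx": -0.05,"ty": 0.2,"tz": -0.13,"twist": 0,"jaw": 0},{"tx": -0.05,"ty": 0.25,"tz": -0.13,"twist": 0,"jaw": 0},{"tx": -0.05,"ty": 0.25,"tz": -0.13,"twist": 0,"jaw": 0}]'

```text
time_s: 12.08
tool_pos: [0.6463, 0.2095, 0.3583]
tcp_rot: [-0.437, -3.108, 0.0]
wrist_force: [0.0, -0.9, -0.7]
finger_gap: 0.005
grip_force: 0.0
```

Run:
```python
from h import *
snap('side','s6'); snap('top','t6')
a=cv2.resize(cv2.imread('pics/s6.png')[130:250,110:250],(560,480),interpolation=cv2.INTER_CUBIC)
b=cv2.resize(cv2.imread('pics/t6.png')[230:380,220:280],(240,600),interpolation=cv2.INTER_CUBIC)
o=np.zeros((600,800,3),np.uint8); o[:480,:560]=a; o[:,560:]=b; cv2.imwrite('pics/f6.png',o)
```

```text
(no output)
```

View pics/f6.png

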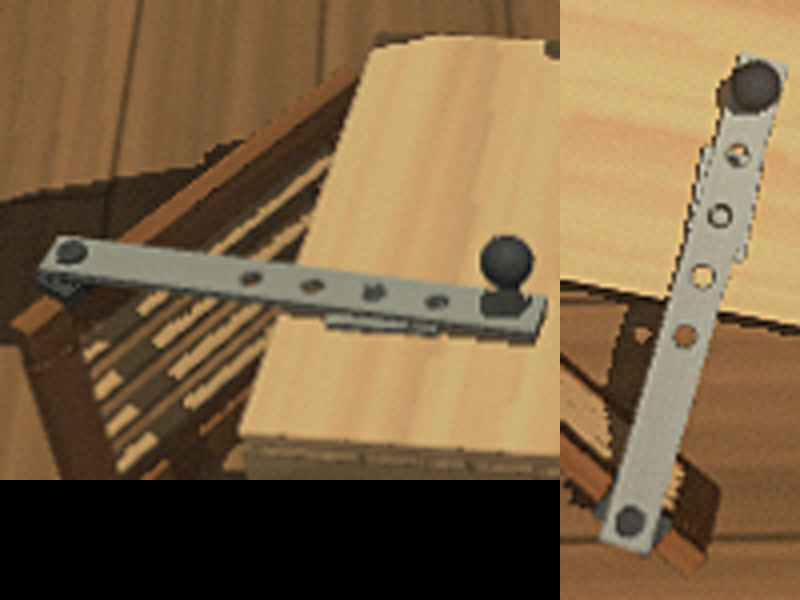

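The bar lies flat on the plate. The peg stands in the third hole from the door, at (375,291) in the side crop and (720,216) in the top crop, and the gripper is clear.

```bash
python3 -c "
from workcell import arm
print(arm.job_done())"
```

```text
the job is handed in; nothing more can be done
None
```

The stay's third hole is over the peg, the bar is pressed home on the plate and released, and the job is handed in; no verdict came back, but the last pictures and the hard stop under the ball knob show it seated.

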